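Slide the drip pan under the candle rack

ROBOT

A 6-joint arm with a two-finger parallel gripper is mounted at the origin on the work surface. World frame = base frame: x ahead of the robot, y to its left, z up, the work surface at z = 0. Lengths are in m, angles in degrees, forces in N, time in s.
With the tool pointing down it reaches from about 0.25 to 0.85 m from the base axis. Payload 12.5 kg.
Tool frame: the origin (TCP) lies on the centre line of the jaws, within the pads' length; the fingertips stand 11 mm ahead of it and the grasp point (between the pads) lies 8 mm behind it; z points along the fingers, y is the line along which they close (so a half turn about z gives the same grasp; the last joint's range is limited). The gripper opens to 93 mm and grips with 3 to 60 N. Pads are 15 mm wide; open, the fingers measure 128 mm over their backs; the gripper's body (75 mm by 188 mm) begins 65 mm behind the grasp point.
Start: joints at [-80.65, 20.094, 94.641, -0, 65.266, -4.847], TCP at [0.135, -0.533, 0.23] pointing down, gripper open.
Joint ranges: [-157.81, 157.81], [-45, 120.19], [0.68, 151.7], [-89.99, 269.99], [4.06, 180], [-164.3, 164.3]. Speed limits (degrees/s): [127.2, 127.2, 159.86, 180, 180, 180].

INTERFACE

Orientations are given as a 3x3 rotation matrix whose columns are the frame's x, y, z axes.
In Python, from station import arm gives the robot as it stands. Calls block until the motion is done:
- arm.move_pose(position, orientation): joint-space move of the TCP to a pose.
- arm.line_to(position, frame=None, feed=0.15): straight line of the TCP; frame=None keeps the orientation; feed is the mean speed in m/s.
- arm.set_joints(angles): joint-space move.
- arm.open_gripper() and arm.close_gripper(strength=None): open the fingers fully, or close them until they stop; strength is the grip in N (None keeps the last).
- arm.wait(seconds).
- arm.inverse_kinematics(position, orientation): joint angles nearest the present ones, or None.
- arm.get_image(name): name is "scene" or "top" or "wrist"; returns (picture, depth): 480x640x3 uint8, red, green, blue; 480x640 float32, m along the optical axis (not along the pixel's ray), 0 where there is no reading.
- arm.calibration(name): a dict with "fx", "fy", "cx", "cy" (pixels), "dist_coeffs" ([k1, k2, p1, p2, k3] as OpenCV has them; the pictures are not rectified), "rvec" (rotation vector, rad) and "tvec" (3), from world to camera coordinates, as OpenCV has them. Camera axes: x right, y down, z forward; pixel columns grow to the right and rows downward; lengths in m; the calibration is good to about 2 mm. A picture is of the moment at which its call begins: read the wrist's pose just before it. calibration takes no time and is no camera call; for the wrist camera it gives the pose at the moment of the call.
A pose or a line that the arm cannot do raises arm.PlanningError and nothing moves.
- arm.finish_job(): hands the job in; it is judged then, once.
Readings, each from a call of its own:
- arm.get_time_s(): time.
- arm.get_joint_pos(): joint angles.
- arm.get_qvel(): joint speeds.
- arm.get_joint_torque(): joint torques, N m.
- arm.get_ee_pos(): TCP position.
- arm.get_tool_rot(): TCP orientation.
- arm.get_ft_force(): force on the tool from outside, world axes, zero at the start.
- arm.get_torque(): the same for the moment, N m.
- arm.get_grip_width(): finger opening in m.
- arm.get_grasp_force(): force on a finger pad.
Only numpy, scipy, OpenCV 4.12 (cv2) and the standard library are available. Lean on these libraries where they do the work, as an engineer would, in place of code of your own. Each camera call takes 0.05 s, during which the arm holds its last target. There are 200 camera calls.

TASK

Catch the wax drips: slide the long-handled drip pan along the counter, between the legs of the cooling rack, until the whole pan is under the rack and only its handle sticks out, then let go. Keep the pan down on the counter, leave the rack and the jug where they are, and do not tip any candle.

Things in the scene. Friction and masses are not known exactly. Their poses are not given: they have to be found in the camera images.
- pan: Loose shallow dark-steel drip pan, 140 mm wide (its x), 170 mm long (its y), 22 mm high, walls 4 mm. Origin: centre of the pan's underside (handle not counted), z up. On its -y side a flat stem (18 mm wide, 11 to 17 mm above the counter) leads out to an upright wooden grip centred 170 mm from the origin. About 0.35 kg.
- pan_grip (a point): Point in the upright wooden grip at the end of the pan's handle, 45 mm above the counter. The grip is 14 mm thick along the pan's x, 36 mm long along the pan's y, and stands from 10 to 62 mm above the counter: pinch it from above across its thickness.
- rack: Loose steel wire cooling rack carrying three candles. Deck 190 mm (its x) by 230 mm (its y), underside 64 mm and top 70 mm above the counter. Origin on the counter below the deck's centre, z up. Four 8 mm round legs at x = +-88 mm, y = +-105 mm, so the opening between legs is 168 mm wide; the sides facing -y and +y are open, and -y faces where the pan starts. About 0.8 kg.
- candle_tall: Rolled beeswax candle, 34 mm across and 85 mm tall plus wick, standing loose on the rack. Origin: centre of its foot, z up.
- candle_short: Rolled beeswax candle, 48 mm across and 55 mm tall plus wick, standing loose on the rack. Origin: centre of its foot, z up.
- candle_hive: Beehive-shaped beeswax candle, 56 mm across and 56 mm tall plus wick, standing loose on the rack. Origin: centre of its foot, z up.
- jug: Steel jug, 84 mm across, 100 mm tall, with a side handle at its +y, standing on the counter beyond the far (+y) end of the rack. Origin: centre of its foot, z up.
Mind the look-alikes: they are no part of the job. What is shaped like the jug but green or red is not meant.

How it is judged (in metres and radians):
At the end, for the whole second after the job is handed in: Pan flat and still on the counter under the rack: centres within 30 mm along the rack's y and 22 mm along its x, lengths within 0.16 rad. Rack level and moved under 25 mm, all three candles upright on it; jug upright and moved under 30 mm (x of pan in the frame of rack between -0.022 and 0.022 m and y of pan in the frame of rack between -0.03 and 0.03 m and angle between the y axis of pan and the y axis of rack, either way round below 0.16 rad and height (world z) of pan below 0.006 m and angle between each of pan, rack's own z axis and vertical below 0.05 rad and linear speed of pan below 0.01 m/s and distance of rack from where it was at the start of the episode below 0.025 m and angle between each of candle_tall, candle_short, candle_hive, jug's own z axis and vertical below 0.1 rad and height (world z) of each of candle_tall, candle_short, candle_hive above 0.06 m and distance of jug from where it was at the start of the episode below 0.03 m); the robot touches nothing.
It fails at once if a candle is tipped over or off the rack (angle between any of candle_tall, candle_short, candle_hive's own z axis and vertical above 0.35 rad or height (world z) of any of candle_tall, candle_short, candle_hive below 0.05 m).
It fails at once if the rack is shifted more than 30 mm or tilted (distance of rack from where it was at the start of the episode above 0.03 m or angle between rack's own z axis and vertical above 0.15 rad).
It fails at once if the pan is lifted 30 mm or more off the counter (height (world z) of pan above 0.03 m).
It fails at once if the jug is knocked away or over (distance of jug from where it was at the start of the episode above 0.04 m or angle between jug's own z axis and vertical above 0.35 rad).
It also fails if it takes over 42 s, if anything falls off the work surface, if the arm or the gripper's body presses on something with over 40 N, if the wrist force passes 120 N, or if a joint passes its speed limit or range.

## Working session

There is one attempt and no reset: what is moved stays moved. The work goes in short steps, each a Python script; the robot and the scene stay as the last script left them, time stands still between calls to the robot, and variables do not carry over. Pictures are saved under pics/ and viewed, at most 10 in all, crops included, and the job is handed in when it is done.

```bash
mkdir -p pics
python3 - <<'E'
from station import arm
import cv2,numpy as np
for n in("top","scene"):
    p,d=arm.get_image(n); cv2.imwrite(f"pics/{n}0.png",p[:,:,::-1]); np.savez(f"{n}0.npz",p=p,d=d,**{k:np.array(v) for k,v in arm.calibration(n).items()})
    print(n,arm.calibration(n))
print(arm.get_time_s())
E
```

```text
top {'fx': 615.8730965182166, 'fy': 615.8730965182166, 'cx': 322.29504066523515, 'cy': 241.5844807489784, 'dist_coeffs': array([-0.16579654,  0.        ,  0.        ,  0.        ,  0.        ]), 'rvec': array([ 2.22030249, -2.16649289,  0.075528  ]), 'tvec': array([0.11966382, 0.56341294, 1.54876261])}
scene {'fx': 462.64155393875166, 'fy': 462.64155393875166, 'cx': 320.0488181916258, 'cy': 247.19948085736775, 'dist_coeffs': array([-0.01861588,  0.        ,  0.        ,  0.        ,  0.        ]), 'rvec': array([ 2.14516178,  1.56795382, -0.43583229]), 'tvec': array([-0.31628293, -0.3922772 ,  1.35594092])}
0.1
```

View pics/top0.png

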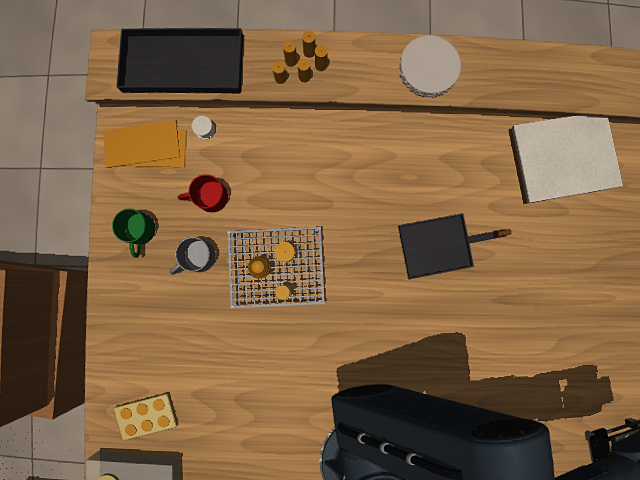

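View pics/scene0.png

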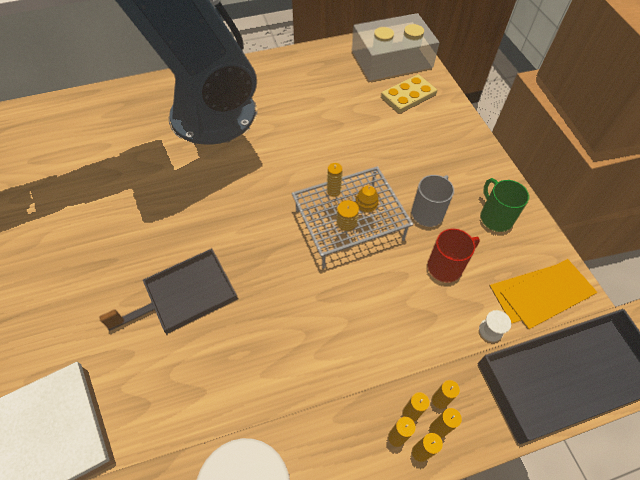

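Top view: the pan is at (436,246) with its grip at about (503,233). The rack is at (277,267) and the steel jug at (195,254). Look-alikes: the dark tray at (181,60), green jug (134,228) and red jug (208,194). I choose the dark shallow pan with the handle; a close crop follows with the measurements.

```bash
cat > h.py <<'E'
import cv2,numpy as np
def cast(c,px,z):
    K=np.array([[c['fx'],0,c['cx']],[0,c['fy'],c['cy']],[0,0,1]],float)
    u=cv2.undistortPoints(np.array(px,float).reshape(-1,1,2),K,np.array(c['dist_coeffs'])).reshape(-1,2)
    R=cv2.Rodrigues(np.array(c['rvec'],float))[0]; C=-R.T@np.array(c['tvec'],float)
    d=np.c_[u,np.ones(len(u))]@R
    return C+d*((z-C[2])/d[:,2])[:,None]
def mask(p,roi,kind):
    x0,y0,x1,y1=roi; hsv=cv2.cvtColor(p,cv2.COLOR_RGB2HSV); m=np.zeros(p.shape[:2],np.uint8)
    s=hsv[...,1]; v=hsv[...,2]
    k={'dark':(v<75),'grey':(s<70)&(v>70)}[kind]
    m[y0:y1,x0:x1]=k[y0:y1,x0:x1]*255; return m
def big(m):
    cs,_=cv2.findContours(m,cv2.RETR_EXTERNAL,cv2.CHAIN_APPROX_NONE); return max(cs,key=cv2.contourArea)
def rect(c,cont,z):
    w=cast(c,cont.reshape(-1,2),z)[:,:2].astype(np.float32); return cv2.minAreaRect(w*1000)
E
python3 - <<'E'
from h import *
c=np.load('top0.npz'); p=c['p']
m=cv2.morphologyEx(mask(p,(385,200,530,290),'dark'),cv2.MORPH_OPEN,np.ones((13,13)))
print('pan',rect(c,big(m),.02), )
g=cv2.morphologyEx(mask(p,(222,220,332,314),'grey'),cv2.MORPH_CLOSE,np.ones((9,9)))
print('rack',rect(c,big(g),.068), cv2.boundingRect(big(g)))
j=mask(p,(165,230,219,280),'grey'); print('jug',cv2.boundingRect(big(j)))
h=cv2.cvtColor(p,cv2.COLOR_RGB2HSV)
print(h[230:238,478:520:3])if 0 else None
o=np.hstack([cv2.resize(p[205:285,390:520],None,fx=3,fy=3),cv2.resize(p[205:285,390:520],None,fx=3,fy=3)*0])
o[:,390:][m[205:285,390:520].repeat(3,0).repeat(3,1)>0]=255
r=cv2.resize(p[215:320,165:340],None,fx=4,fy=4); o=cv2.copyMakeBorder(o,0,0,0,0,0)
O=np.zeros((600,780,3),np.uint8);O[:180,:780]=cv2.resize(o,(780,240))[:180];O[180:600,:700]=r
cv2.imwrite('pics/crop1.png',O[:,:,::-1])
# grip by depth/colour in top
gr=h[215:250,485:525]; mm=((gr[...,1]>90)&(gr[...,2]<140)).astype(np.uint8); ys,xs=np.where(mm); print('grip px',xs.mean()+485,ys.mean()+215,mm.sum(),xs.min()+485,xs.max()+485,cast(c,[[xs.mean()+485,ys.mean()+215]],.06))
E
```

```text
pan ((556.3905639648438, -156.6444549560547), (140.1166534423828, 174.53363037109375), 11.154441833496094)
rack ((492.208984375, 247.6743927001953), (190.65562438964844, 231.6399383544922), 4.184153079986572) (227, 226, 98, 82)
jug (170, 237, 40, 37)
grip px 500.71942446043164 232.64028776978418 139 485 511 [[ 0.59130565 -0.31454735  0.06      ]]
```

View pics/crop1.png

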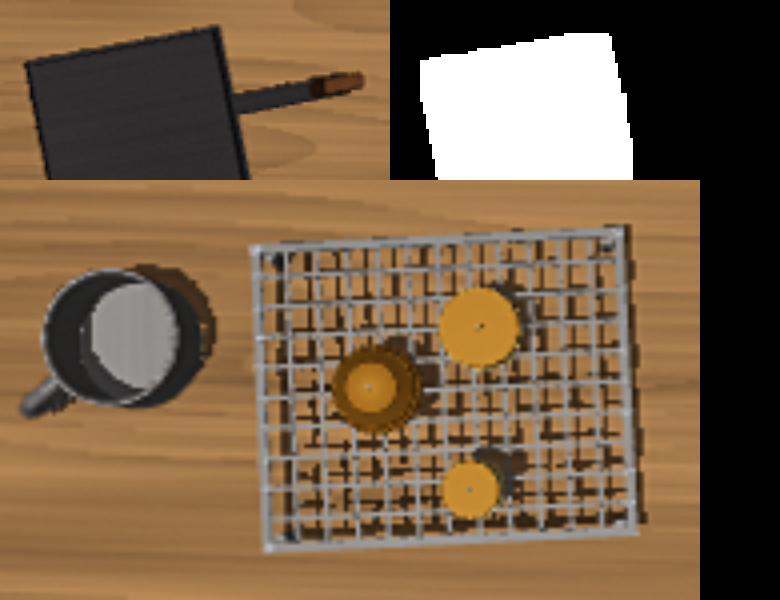

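The crop confirms the choice. Pan measures 140x174 mm and rack 191x232 mm, matching the given sizes, and the grip lies where the pan's axis predicts. Next I check which tool flip keeps the wrist camera away from the rack.

```bash
cat >> h.py <<'E'
def fr(a,flip):
    s=-1 if flip else 1; c,n=np.cos(a),np.sin(a)
    return np.array([[-n*s,c*s,0],[c*s,n*s,0],[0,0,-1.]])
def ax(a): return np.array([np.cos(a),np.sin(a)]),np.array([-np.sin(a),np.cos(a)])
PA,PO=np.radians(11.15),np.array([.5564,-.1566]); RA,RO=np.radians(4.18),np.array([.4922,.2477])
G0=PO-.17*ax(PA)[1]; G1=RO-.43*ax(RA)[1]; G2=RO-.17*ax(RA)[1]
E
python3 - <<'E'
from h import *
from station import arm
print(arm.get_tool_rot().round(2) if hasattr(arm.get_tool_rot(),'round') else arm.get_tool_rot())
w=arm.calibration('wrist');R=cv2.Rodrigues(np.array(w['rvec']))[0];print('cam-tcp in tool',np.array(arm.get_tool_rot()).T@(-R.T@w['tvec']-arm.get_ee_pos()))
print(G0,G1,G2)
for f in(0,1):
  for g,a,z in((G0,PA,.15),(G0,PA,.036),(G1,RA,.036),(G2,RA,.036),(G2,RA,.2)):
    print(f,np.round(arm.inverse_kinematics([*g,z],fr(a,f)),1))
E
```

```text
[[ 0.97  0.25 -0.  ]
 [ 0.25 -0.97  0.  ]
 [ 0.   -0.   -1.  ]]
cam-tcp in tool [ 0.06470941 -0.00040373 -0.15475145]
[ 0.5892743  -0.32339113] [ 0.52354273 -0.18115619] [0.50459131 0.0781522 ]
0 [-32.7  37.3  78.8  -0.   63.8 -43.9]
0 [-32.7  45.5  81.9  -0.   52.6 -43.9]
0 [-23.9  36.  101.5  -0.   42.5 -28.1]
0 [  3.6  32.8 108.1  -0.   39.1  -0.6]
0 [  3.6  18.  102.2  -0.   59.8  -0.6]
1 [-32.7  37.3  78.8  -0.   63.8 136.1]
1 [-32.7  45.5  81.9  -0.   52.6 136.1]
1 [-23.9  36.  101.5  -0.   42.5 151.9]Traceback (most recent call last):
  File "<stdin>", line 8, in <module>
    return _wrapfunc(a, 'round', decimals=decimals, out=out)
    return _wrapit(obj, method, *args, **kwds)
    result = getattr(arr, method)(*args, **kwds)
TypeError: unsupported operand type(s) for *: 'NoneType' and 'float'
```

Run:
```python
from h import *
from station import arm
arm.move_pose([*G0,.16],fr(PA,0)); 
w=arm.calibration('wrist');p,d=arm.get_image('wrist'); cv2.imwrite('pics/w1.png',p[:,:,::-1]); np.savez('w1.npz',p=p,d=d,**{k:np.array(v) for k,v in w.items()})
K=np.array([[w['fx'],0,w['cx']],[0,w['fy'],w['cy']],[0,0,1.]])
for g in (G0,):
  print(cv2.projectPoints(np.array([[*g,.062],[*PO,0]]),np.array(w['rvec']),np.array(w['tvec']),K,np.array(w['dist_coeffs']))[0].reshape(-1,2))
print(arm.get_time_s(),arm.get_ee_pos())
```

```text
[[316.90443898 251.31833045]
 [316.1865955   24.16060071]]
1.9833 [ 0.58869141 -0.32439797  0.16030902]
```

View pics/w1.png

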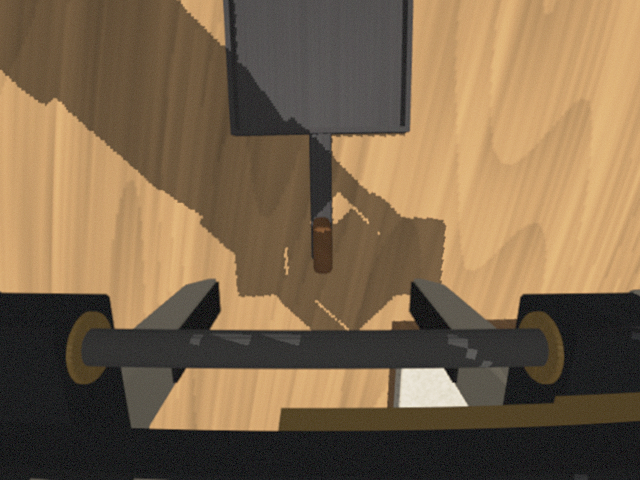

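The wrist view shows the upright grip between the open fingers at (322,247), against (317,251) predicted. That is an error of 2–3 mm, and the pan is aligned with the tool. I'll correct for it, then descend, pinch, slide to the pre-entry pose and look.

Run:
```python
from h import *
from station import arm
g=cast(np.load('w1.npz'),[[322,247]],.062)[0,:2]; print(g)
arm.line_to([*g,.037],fr(PA,0),feed=.1)
arm.close_gripper(40); print('width',arm.get_grip_width(),arm.get_grasp_force(),arm.get_ft_force())
arm.line_to([*G1,.037],fr(RA,0),feed=.06)
print(arm.get_ft_force(),arm.get_time_s(),arm.get_ee_pos())
for n in('top','scene'):
    c=arm.calibration(n);p,d=arm.get_image(n); cv2.imwrite(f'pics/{n}1.png',p[:,:,::-1]); np.savez(f'{n}1.npz',p=p,d=d,**{k:np.array(v) for k,v in c.items()})
```

```text
[ 0.59224986 -0.31954979]
width 0.014125406258558359 39.98424410820007 [-0.69586525  0.05168471  1.07250864]
[ 0.26621423 -0.49616336  0.00995632] 7.2917 [ 0.52356458 -0.18119005  0.03696073]
```

View pics/top1.png

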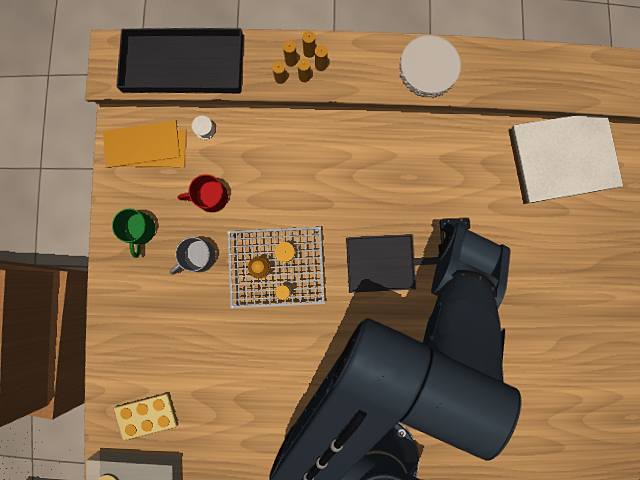

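The pan is held (width 14 mm) and fully visible at (380,264) in front of the rack. I measure its offset in the rack frame, correct it and push in.

Run:
```python
from h import *
c=np.load('top1.npz'); p=c['p']
for t in(60,75):
  m=np.zeros((480,640),np.uint8); m[225:305,335:432]=(p[225:305,335:432].max(2)<t)&(np.ptp(p[225:305,335:432].astype(int),axis=2)<20)
  m=cv2.morphologyEx(m*255,cv2.MORPH_OPEN,np.ones((13,13)))
  r=rect(c,big(m),.02); print(r)
o=np.array(r[0])/1e3-RO; print('pan in rack x,y', o@ax(RA)[0],o@ax(RA)[1])
g=cv2.morphologyEx(mask(p,(222,220,332,314),'grey'),cv2.MORPH_CLOSE,np.ones((9,9)));print('rack',rect(c,big(g),.068))
```

```text
((467.4404602050781, -69.95342254638672), (40.6197395324707, 43.5227165222168), 1.2028862237930298)
((509.4102478027344, -15.356727600097656), (139.49609375, 169.47500610351562), 4.087557315826416)
pan in rack x,y -0.0020097535515174792 -0.2636114478845061
rack ((492.1640930175781, 247.57369995117188), (190.44056701660156, 231.80230712890625), 4.230159282684326)
```

Run:
```python
from h import *
from station import arm
X,Y=ax(RA); b=G1+.002*X
for s in (.04,.10,.16,.21,.2595):
    arm.line_to([*(b+s*Y),.037],fr(RA,0),feed=.05); f=arm.get_ft_force(); print(s,np.round(f,2))
    if np.linalg.norm(f[:2])>6: print('STOP'); break
print(arm.get_time_s())
for n in('top','scene'):
    c=arm.calibration(n);p,d=arm.get_image(n); cv2.imwrite(f'pics/{n}2.png',p[:,:,::-1]); np.savez(f'{n}2.npz',p=p,d=d,**{k:np.array(v) for k,v in c.items()})
```

```text
0.04 [-0.96  0.98  0.28]
0.1 [-1.05  2.03 -1.42]
0.16 [-0.93  2.27 -1.85]
0.21 [ 0.12  1.31 -0.83]
0.2595 [ 0.42  0.94 -1.87]
13.3333
```

View pics/scene2.png

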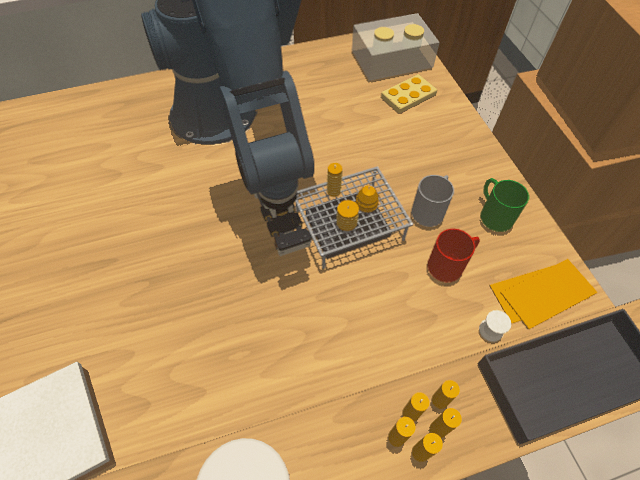

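The pan is under the rack, with the rack, candles and jug where they were; the wrist is at about (280,200). I release, lift straight up, back off and check.

Run:
```python
from h import *
from station import arm
arm.open_gripper(); arm.wait(.3)
q=np.array(arm.get_ee_pos()); arm.line_to([q[0],q[1],.22],feed=.1)
arm.move_pose([.45,-.3,.25],fr(RA,0)); arm.wait(.3)
c=arm.calibration('top');p,d=arm.get_image('top'); np.savez('top3.npz',p=p,d=d)
g=cv2.morphologyEx(mask(p,(222,220,332,314),'grey'),cv2.MORPH_CLOSE,np.ones((9,9)));print('rack',rect(c,big(g),.068), arm.get_time_s())
cv2.imwrite('pics/top3.png',cv2.resize(p[205:325,160:400],None,fx=3,fy=3)[:,:,::-1])
```

```text
rack ((492.1595764160156, 247.6344451904297), (190.44056701660156, 231.68048095703125), 4.230159282684326) 18.8
```

View pics/top3.png

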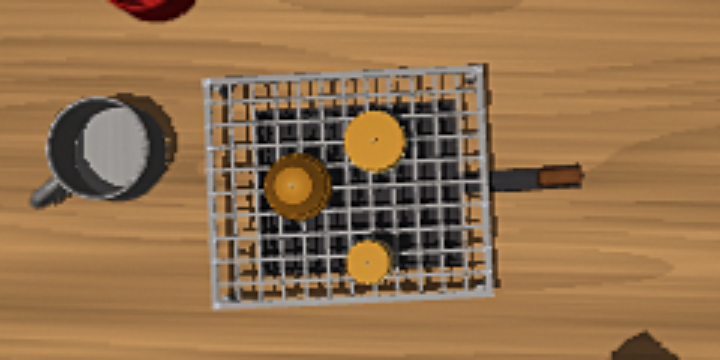

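The pan lies centred under the rack, spanning crop columns 255–462 against 208–488 for the rack, about 7 mm off along y. Only the handle sticks out, and the rack, candles and jug have not moved.

```bash
python3 -c "
from station import arm
print(arm.finish_job())"
```

```text
the job is handed in; nothing more can be done
None
```

The job is handed in: the pan sits under the rack with only its handle out, and the last picture showed the rack, candles and jug undisturbed; no verdict was returned.

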